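Find the release notch of the specimen stage by touch

ROBOT

A 6-joint arm with a two-finger parallel gripper is mounted at the origin on the work surface. World frame = base frame: x ahead of the robot, y to its left, z up, the work surface at z = 0. Lengths are in mm, angles in rad, forces in N, time in s.
With the tool pointing down it reaches from about 275 to 750 mm from the base axis. Payload 10.2 kg.
Tool frame: the origin (TCP) lies midway between the tips of the shut fingers; the grasp point (between the pads) lies 19 mm behind it (ctrl.grasp_offset is the distance from the TCP to the grasp point, in mm); z points along the fingers, y is the line along which they close (so a half turn about z gives the same grasp; the last joint's range is limited). The gripper opens to 85 mm and grips with 20 to 120 N. Pads are 22 mm wide; open, the fingers measure 114 mm over their backs; the gripper's body (76 mm by 85 mm) begins 54 mm behind the grasp point. The pads swing forward as they close: fully open they stand 13 mm farther back than shut.
Start: joints at [0.98, 0.313, 1.498, -0, 1.331, -0.223], TCP at [188.784, 489.89, 231.294] pointing down, gripper open.
Joint ranges: [-2.94, 2.94], [-0.97, 2.17], [0.19, 2.56], [-1.23, 4.37], [0.02, 3.11], [-2.88, 2.88]. Speed limits (rad/s): [2.39, 2.39, 3.01, 3.14, 3.14, 3.14].

INTERFACE

Orientations are given as a unit quaternion [w, x, y, z].
In Python, from rig import ctrl, viewer, models gives the robot as it stands. The module is installed in compiled form; this text tells all that it offers.
- The arm moves only by the shell command python3 -m pendant 'ROWS' [OPENING] [FORCE]. ROWS is text: rows parted by semicolons, each of 4 numbers parted by spaces: the shift along the tool's x, y, z in m, then the turn about the tool's z in rad. In form: x y z yaw; .... A call has 1 to 10 rows; each row shifts and turns the commanded pose from where the row before left it, along the tool's axes as they then stand; what a row does not reach is not made up. A row lasts 1/8 s, in which the tool goes at most 62.5 mm and 10.7 degrees, less where a joint would pass 70% of its speed; a pose out of reach is approached as far as the arm can. A call is refused whole if a number of a shift passes 0.0625 or a number of a turn 0.188, either way. A call with a gripper value outside its range is refused whole. OPENING is the opening, from 0 (shut) to 1 (fully open), set as the call begins (- or left out, the last holds). The fingers move at their own pace and stop on an object; FORCE is the grip in N (left out, the last holds). Time passes only in rows, so rows that do not move let the fingers close. It gives the time, the measured TCP pose, the force, the opening and the grip force at its end, in the units of the state.
- ctrl.sense(): the state, without advancing time (a new reading comes with each control period).
- viewer.capture(name): name is "scene" or "side" or "wrist"; returns a dict with "color" (400x640x3 uint8, red, green, blue), "vertical_fov" (degrees; the focal length in pixels is half the picture's height over the tangent of half this angle, whatever the lens; pixels are square), "cx", "cy" (the principal point, pixels), "pose" (4x4, takes a point from camera to world coordinates). Camera axes: x right, y down, z forward; pixel columns grow to the right and rows downward; lengths in mm; the calibration is good to about 2 mm. A picture is of the moment at which its call begins. There is no depth.
- ctrl.finish_job(): hands the job in; it is judged then, once.
Trained networks look in the newest picture that a camera, given by its name, has taken for a name from the list of things; names that differ only in an ending like _2 or _b are one class to them, and where a whole thing is asked for, a point or a joint stands for the part that bears it (a point fixed in the world has none). Each returns a list of dicts, best first, with "p" (0 to 1); they miss things now and then, are a little off and sometimes report something else, mostly with a low value. They report only what shows in the picture. A call takes as long as a camera call.
- models.boxes_of(camera, query): "at" ([x, y, z] in mm, in world coordinates, good to about 4 mm: the middle of the surface that is visible of it).
The state is a dict: "time_s": time; "joints": joint angles; "dq": joint speeds; "tau": joint torques, N m; "eef_pos": TCP position; "ee_rot": TCP orientation; "force": force on the tool from outside, world axes, zero at the start; "wrist_torque": the same for the moment, N m; "grip_width": opening from 0.0 (shut) to 1.0 (fully open); "grip_force": force on a finger pad.
Only numpy, scipy, OpenCV 4.12 (cv2) and the standard library are available. Lean on these libraries where they do the work, as an engineer would, in place of code of your own. Each camera call takes 0.05 s, during which the arm holds its last target. There are 200 camera calls.

TASK

Run a closed fingertip along the long edge of the black specimen stage that faces the robot, starting near either end of that edge, until you find the hidden release notch; then press the release tongue inside the notch fully home so that the plate clip springs up, and back away clear. Nothing is to be picked up: leave the cap, ring gauge, micrometer and tray undisturbed.

Things in the scene. Friction and masses are not known exactly. Their poses are not given: they have to be found in the camera images.
- stage: black rectangular block fixed on the bench, 260 mm (its x) by 360 mm (its y) by 45 mm high; origin at the centre of its underside, z up, its x pointing away from the robot, turned up to 0.3 rad. On top: a glass plate (top 51 mm above the bench), low steel rails and, at the far side, a clip, all 60 mm or more behind the edge to be swept. The bench before that edge is free
- edge_mid (a point): middle of the top line of the edge to sweep: the flat upright face at stage x = -130 mm, 360 mm long, from the bench to 45 mm up. Start more than 105 mm from the middle, then slide towards it. The only break is the notch, 40 mm wide, open to the front, to the top and down to the bench; its centre, not reported, lies up to 50 mm to either side of the middle. Black on black: feel or look for it
- release (a joint): the release tongue in the notch, in m: 0 out (start), 0.008 fully home. A black upright bar, 4 to 42 mm above the bench, that fills the back of the notch over its whole width (the rest of it is hidden inside the edge); its face lies 12 mm behind the edge face and slides straight in along stage +x by 8 mm to a hard stop. It takes 5 to 6 N, has no spring and stays where it is left
- clip (a joint): the steel plate clip, 180 mm long, at the far side of the glass plate, in rad: 0 lying on the plate, rising in step with the release to 0.6 when it is fully home. It is moved only by the release
- cap_mid (a point): centre, half-way up, of the white cap standing loose on the glass, 32 mm across, 22 mm high; leave alone
- gauge_mid (a point): centre, half-way up, of the steel ring gauge lying loose on the glass, 40 mm across, 16 mm high; leave alone
- micrometer: loose grey micrometer lying on the bench to the robot's right, about 60 mm by 165 mm, 21 mm high; origin on its underside; leave alone
- tray: loose open blue tray on the bench to the robot's left, 150 by 200 mm, 50 mm high; origin at the centre of its underside; leave alone

How it is judged:
By the outcome, as a careful person would: the job done as asked, in the order asked, and still so for the second after the job is handed in, with the robot touching nothing.
It also fails if it takes over 67 s, if anything falls off the work surface, if the arm or the gripper's body presses on something with over 40 N, if the wrist force passes 120 N, or if a joint passes its speed limit or range.

## Working session

There is one attempt and no reset: what is moved stays moved. The work goes in short steps, Python scripts to look and compute and a shell command to move; the robot and the scene stay as the last step left them, time stands still between calls to the robot, and variables do not carry over. Pictures are saved under pics/ and viewed, at most 10 in all, crops included, and the job is handed in when it is done.

```bash
mkdir -p pics; python3 - <<'E'
from rig import ctrl, viewer, models
import cv2,numpy as np
np.set_printoptions(suppress=True,precision=4)
s=ctrl.sense();print(s["time_s"],s["eef_pos"],s["ee_rot"],s["force"],s["grip_width"])
for n in ("scene","side"):
    c=viewer.capture(n);cv2.imwrite(f"pics/{n}0.png",c["color"][:,:,::-1])
    print(n,c["vertical_fov"],c["cx"],c["cy"],c["pose"].tolist())
    for q in ("stage","edge_mid","release","cap_mid","gauge_mid","micrometer","tray"):
        print(q,[(np.round(d["at"]),round(d["p"],2)) for d in models.boxes_of(n,q)[:2]])
E
```

```text
0.0 [188.6287 489.6597 230.7219] [-0.0003  0.1829  0.9831 -0.0006] [-0.1636  0.2569  0.4011] 1.0014377490499808
scene 52.694956124458145 318.46056537728987 203.16549507319021 [[-0.618022774887598, 0.6061219331807217, -0.5006636114573312, 1185.0256055040425], [0.7861297369875139, 0.48207684314150573, -0.38678411799175766, 442.46297324161975], [0.006919995966411129, -0.632627947077889, -0.7744249442210911, 937.323752167372], [0.0, 0.0, 0.0, 1.0]]
stage [(array([649.,   4.,  46.]), 0.69)]
edge_mid [(array([649.,  -2.,  46.]), 0.67)]
release []
cap_mid [(array([615., -82.,  64.]), 0.66)]
gauge_mid [(array([661.,   4.,  66.]), 0.65)]
micrometer [(array([ 591., -451.,   15.]), 0.75)]
tray [(array([495., 456.,   2.]), 0.77)]
side 55.680599179649796 319.8643905675084 194.55957094684678 [[0.9460435695202811, -0.21902057232954084, 0.2388128000459055, 367.7484828104093], [-0.32400098541050804, -0.6280066563847647, 0.7075528255822657, -757.6852410735369], [-0.004992596753699142, -0.7467513832815236, -0.6650845401486839, 779.2834816631319], [0.0, 0.0, 0.0, 1.0]]
stage [(array([612., -92.,  45.]), 0.72)]
edge_mid [(array([614., -97.,  48.]), 0.75), (array([706., -64.,  57.]), 0.21)]
release [(array([520.,  16.,  42.]), 0.36)]
cap_mid [(array([ 604., -100.,   67.]), 0.7), (array([610., -92.,  47.]), 0.49)]
gauge_mid [(array([661.,   1.,  60.]), 0.69)]
micrometer [(array([ 584., -461.,   11.]), 0.8)]
tray [(array([503., 466.,   8.]), 0.92)]
```

View pics/scene0.png

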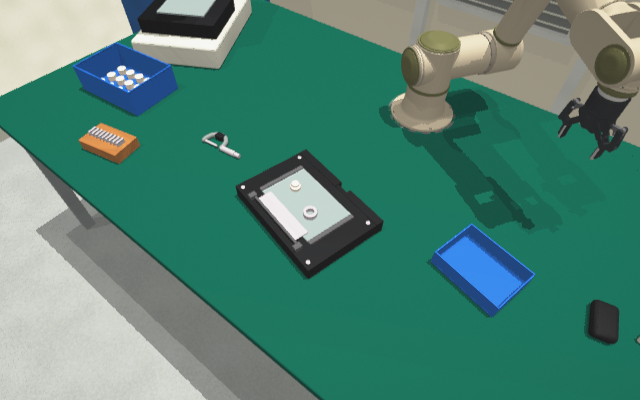

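View pics/side0.png

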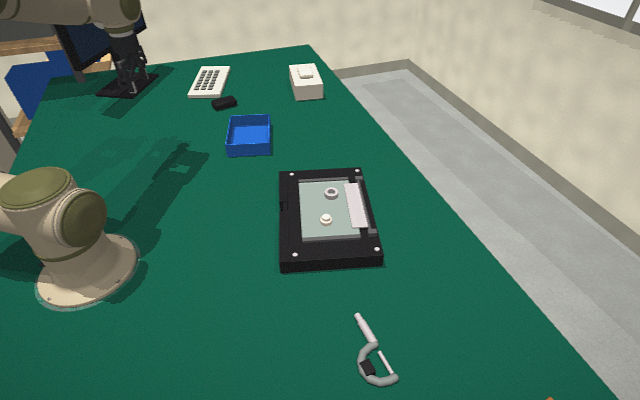

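The scene picture shows the stage with front corners at about (306,151) and (382,222), and a notch near (345,187). In the side view there is a dark gap near (282,205). Next I'll rectify both pictures onto the z=45 plane.

```bash
cat > h.py <<'E'
import cv2,numpy as np
def ortho(c,z,x0,x1,y0,y1,s):
    """picture of plane z: column = (y1-y)*s, row = (x1-x)*s"""
    f=200/np.tan(np.radians(c["vertical_fov"]/2)); K=np.array([[f,0,c["cx"]],[0,f,c["cy"]],[0,0,1]])
    P=K@np.linalg.inv(c["pose"])[:3]
    A=np.array([[0,-1/s,x1],[-1/s,0,y1],[0,0,z],[0,0,1]])
    return cv2.warpPerspective(c["color"],P@A,(int((y1-y0)*s),int((x1-x0)*s)),flags=cv2.INTER_CUBIC|cv2.WARP_INVERSE_MAP)[:,:,::-1]
E
python3 - <<'E'
from rig import viewer
from h import *
o=[]
for n in("scene","side"):
    im=ortho(viewer.capture(n),45,470,850,-230,240,1.25)
    im=cv2.convertScaleAbs(np.ascontiguousarray(im),alpha=1.8,beta=20)
    o.append(im)
im=cv2.resize(np.hstack(o),None,fx=.68,fy=.68) if 0 else np.vstack([x[-240:] for x in o])
for n,x in zip("ab",o):
    g=cv2.cvtColor(x,cv2.COLOR_BGR2HSV); m=((g[...,1]<110)|(g[...,2]<60)).astype(np.uint8)
    c=max(cv2.findContours(m,0,2)[0],key=cv2.contourArea); r=cv2.minAreaRect(c);b=cv2.boxPoints(r)
    print([(round(470+380-q[1]/1.25-0,0) ,round(240-q[0]/1.25)) for q in b],[(v/1.25) for v in r[1]])
cv2.imwrite("pics/o.png",im)
E
```

```text
[(np.float32(550.0), 193), (np.float32(816.0), 126), (np.float32(722.0), -243), (np.float32(456.0), -176)] [380.741943359375, 274.770751953125]
[(np.float32(544.0), 172), (np.float32(797.0), 108), (np.float32(700.0), -273), (np.float32(447.0), -209)] [393.431396484375, 260.4919921875]
```

View pics/o.png

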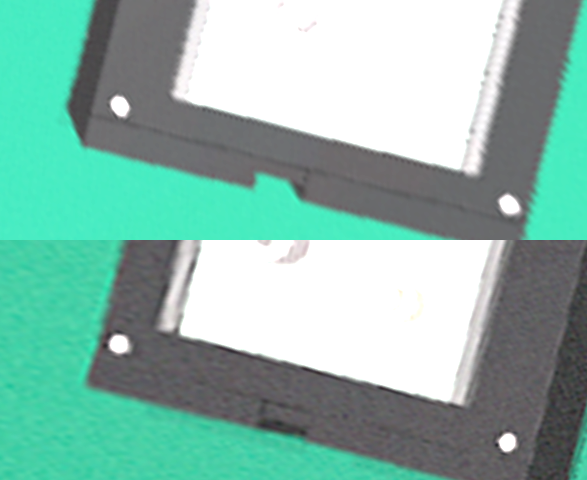

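Both views agree. The stage yaw is about -0.25, edge_mid is about (501.5, -4), and the notch lies about 21 mm to the left (+y) of the middle. I'll start at the left end (+130 mm), with the tool y axis along the edge.

```bash
python3 -m pendant '0 0 0 -0.119; -0.042 -0.03 0 0; -0.042 -0.03 0 0; -0.042 -0.03 0 0; -0.042 -0.03 0 0; -0.042 -0.03 0 0; -0.042 -0.03 0 0; -0.042 -0.03 0 0; -0.042 -0.03 0 0; -0.042 -0.03 0 0' 0 40
cat >> h.py <<'E'
from scipy.spatial.transform import Rotation as R
MID=np.array([501.5,-4]);X=np.array([.969,-.247]);Y=np.array([.247,.969])
def st(s):
    p=s["eef_pos"][:2]-MID;f=s["force"][:2];w,x,y,z=s["ee_rot"];r=R.from_quat([x,y,z,w]).as_matrix()
    print("t",round(s["time_s"],2),"x,y stage",np.round([p@X,p@Y],1),"z",round(s["eef_pos"][2],1),"F stage",np.round([f@X,f@Y,s["force"][2]],1),"yaw err",round(float(np.arctan2(*(r[:2,1])))-0.25,3),"w",round(s["grip_width"],2))
E
python3 -c "
from h import *;from rig import ctrl;st(ctrl.sense())"
```

```text
time_s: 2.15
eef_pos: [489.6, 133.6, 231.5]
ee_rot: [0.0, 0.124, 0.992, 0.0]
force: [-0.3, 0.7, -0.4]
grip_width: 0.0
grip_force: 0.0
t 2.15 x,y stage [-45.5 130.4] z 231.5 F stage [-0.5  0.6 -0.4] yaw err -0.001 w 0.0
```

Now descend to z = 18, then approach the edge slowly.

```bash
python3 -m pendant '0 0 0.05 0; 0 0 0.05 0; 0 0 0.05 0; 0 0 0.04 0; 0 0 0.0235 0; 0 0 0 0; -0.01 0 0 0; -0.01 0 0 0; -0.007 0 0 0; 0 0 0 0'
python3 - <<'E'
from h import *;from rig import ctrl,viewer;st(ctrl.sense())
c=viewer.capture("wrist");cv2.imwrite("pics/w1.png",c["color"][:,:,::-1])
c=viewer.capture("side");cv2.imwrite("pics/s1.png",cv2.resize(c["color"][120:300,200:440,::-1],None,fx=2.5,fy=2.5))
E
```

```text
time_s: 3.4
eef_pos: [515.4, 128.3, 18.1]
ee_rot: [0.0, 0.124, 0.992, 0.0]
force: [0.5, -0.1, 0.6]
grip_width: -0.003
grip_force: 0.0
t 3.4 x,y stage [-19.2 131.6] z 18.1 F stage [0.5 0.  0.6] yaw err -0.001 w -0.0
```

View pics/s1.png

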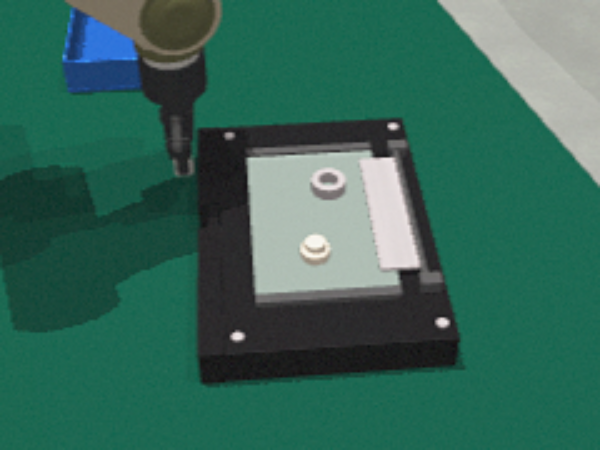

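The closed tip stands just in front of the left end of the edge (tip at crop (183,170), edge at x≈200). I'll creep in to contact.

```bash
python3 -m pendant '-0.003 0 0 0; -0.002 0 0 0; -0.002 0 0 0; 0 0 0 0' ; python3 -c "
from h import *;from rig import ctrl;st(ctrl.sense())"
```

```text
time_s: 4.0
eef_pos: [521.6, 126.7, 17.7]
ee_rot: [-0.0, 0.124, 0.992, -0.0]
force: [-1.0, -0.4, -0.0]
grip_width: 0.001
grip_force: 0.3
t 4.0 x,y stage [-12.8 131.7] z 17.7 F stage [-0.8 -0.6 -0. ] yaw err -0.001 w 0.0
```

```bash
python3 -m pendant '-0.001 0 0 0; -0.001 0 0 0;  0 0 0 0' ; python3 -c "
from h import *;from rig import ctrl;st(ctrl.sense())"
```

```text
time_s: 4.38
eef_pos: [521.5, 126.7, 17.7]
ee_rot: [-0.003, 0.124, 0.992, -0.0]
force: [-10.4, 2.0, 8.8]
grip_width: 0.001
grip_force: 5.8
t 4.38 x,y stage [-12.9 131.6] z 17.7 F stage [-10.5  -0.7   8.8] yaw err -0.002 w 0.0
```

Contact at about 10 N. Now slide toward the middle.

```bash
python3 -m pendant '0 -0.005 0 0; 0 -0.005 0 0; 0 -0.005 0 0; 0 -0.005 0 0; 0 -0.005 0 0; 0 -0.005 0 0; 0 -0.005 0 0; 0 -0.005 0 0' ; python3 -c "
from h import *;from rig import ctrl;st(ctrl.sense())"
```

```text
time_s: 5.38
eef_pos: [511.8, 88.4, 17.1]
ee_rot: [-0.002, 0.124, 0.992, 0.0]
force: [-5.6, 6.7, 1.1]
grip_width: 0.002
grip_force: 3.9
t 5.38 x,y stage [-12.8  92.1] z 17.1 F stage [-7.   5.1  1.1] yaw err -0.002 w 0.0
```

```bash
python3 -m pendant '0 -0.005 0 0; 0 -0.005 0 0; 0 -0.005 0 0; 0 -0.005 0 0; 0 -0.005 0 0; 0 -0.005 0 0; 0 -0.005 0 0; 0 -0.005 0 0' ; python3 -c "
from h import *;from rig import ctrl;st(ctrl.sense())"
```

```text
time_s: 6.38
eef_pos: [502.2, 49.5, 17.1]
ee_rot: [-0.002, 0.124, 0.992, 0.0]
force: [-5.5, 5.8, 0.8]
grip_width: -0.003
grip_force: 3.3
t 6.38 x,y stage [-12.6  52. ] z 17.1 F stage [-6.8  4.3  0.8] yaw err -0.001 w -0.0
```

```bash
python3 -m pendant '-0.0005 -0.005 0 0; 0 -0.005 0 0; 0 -0.003 0 0' ; python3 -c "
from h import *;from rig import ctrl;st(ctrl.sense())"
```

```text
time_s: 6.75
eef_pos: [499.1, 37.1, 17.1]
ee_rot: [-0.003, 0.124, 0.992, 0.001]
force: [-6.9, 8.4, 2.0]
grip_width: -0.001
grip_force: 4.3
t 6.75 x,y stage [-12.5  39.2] z 17.1 F stage [-8.7  6.4  2. ] yaw err -0.001 w -0.0
```

```bash
python3 -m pendant '0 -0.003 0 0; 0 -0.003 0 0; 0 -0.003 0 0' ; python3 -c "
from h import *;from rig import ctrl;st(ctrl.sense())"
```

```text
time_s: 7.12
eef_pos: [499.2, 27.0, 17.9]
ee_rot: [0.0, 0.124, 0.992, -0.0]
force: [0.4, -0.1, 0.3]
grip_width: 0.004
grip_force: 0.0
t 7.12 x,y stage [-9.8 29.4] z 17.9 F stage [0.4 0.  0.3] yaw err -0.001 w 0.0
```

The tip dropped into the notch at s≈30: the side force vanished and x moved in by 3 mm. I'll centre using the image estimate (s≈22) and move in.

```bash
python3 -m pendant '0 -0.003 0 0; 0 -0.003 0 0; -0.003 0 0 0; -0.003 0 0 0; 0 0 0 0' ; python3 -c "
from h import *;from rig import ctrl;st(ctrl.sense())"
```

```text
time_s: 7.75
eef_pos: [503.5, 20.0, 17.8]
ee_rot: [0.0, 0.124, 0.992, -0.0]
force: [0.3, 0.5, -0.6]
grip_width: -0.001
grip_force: 0.0
t 7.75 x,y stage [-4.  23.7] z 17.8 F stage [ 0.1  0.5 -0.6] yaw err -0.001 w -0.0
```

```bash
python3 -m pendant '-0.002 0 0 0; -0.002 0 0 0; -0.002 0 0 0; -0.002 0 0 0; -0.001 0 0 0; 0 0 0 0' ; python3 -c "
from h import *;from rig import ctrl;st(ctrl.sense())"
```

```text
time_s: 8.5
eef_pos: [511.2, 18.0, 17.7]
ee_rot: [-0.001, 0.124, 0.992, 0.0]
force: [-4.7, 0.4, 3.2]
grip_width: -0.0
grip_force: 2.6
t 8.5 x,y stage [ 4.  23.7] z 17.7 F stage [-4.7 -0.8  3.2] yaw err -0.001 w -0.0
```

```bash
python3 -m pendant '-0.001 0 0 0; -0.001 0 0 0; -0.001 0 0 0; -0.001 0 0 0; 0 0 0 0' ; python3 -c "
from h import *;from rig import ctrl;st(ctrl.sense())"
```

```text
time_s: 9.12
eef_pos: [514.5, 17.2, 17.6]
ee_rot: [-0.002, 0.124, 0.992, 0.0]
force: [-8.1, 2.2, 5.3]
grip_width: -0.004
grip_force: 4.2
t 9.12 x,y stage [ 7.4 23.8] z 17.6 F stage [-8.4  0.1  5.3] yaw err -0.001 w -0.0
```

At the expected stop (+7.3) with the force rising. I'll press a little more to confirm, then look.

```bash
python3 -m pendant '-0.001 0 0 0; -0.001 0 0 0; -0.001 0 0 0; 0 0 0 0; 0 0 0 0' ; python3 - <<'E'
from h import *;from rig import ctrl,viewer;st(ctrl.sense())
c=viewer.capture("side");cv2.imwrite("pics/s2.png",cv2.resize(c["color"][120:300,200:440,::-1],None,fx=2.5,fy=2.5))
E
```

```text
time_s: 9.75
eef_pos: [514.6, 17.3, 17.3]
ee_rot: [-0.006, 0.124, 0.992, 0.0]
force: [-22.1, 4.3, 16.7]
grip_width: 0.003
grip_force: 11.2
t 9.75 x,y stage [ 7.4 23.8] z 17.3 F stage [-22.5  -1.3  16.7] yaw err -0.002 w 0.0
```

View pics/s2.png

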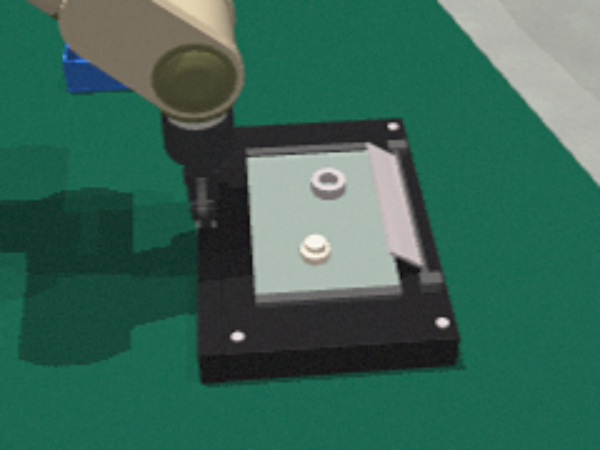

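The stop is solid: x is unchanged at 22 N. The clip is raised (crop (395,205)), and the ring and cap are where they were. Backing straight out, then up.

```bash
python3 -m pendant '0.004 0 0 0; 0.01 0 0 0; 0.02 0 0 0; 0.03 0 0 0; 0.03 0 0 0; 0 0 -0.04 0; 0 0 -0.05 0; 0 0 -0.05 0; 0 0 0 0; 0 0 0 0' ; python3 - <<'E'
from h import *;from rig import ctrl,viewer;st(ctrl.sense())
c=viewer.capture("side");cv2.imwrite("pics/s3.png",cv2.resize(c["color"][120:300,200:440,::-1],None,fx=2.5,fy=2.5))
E
```

```text
time_s: 11.05
eef_pos: [427.2, 39.3, 157.1]
ee_rot: [-0.0, 0.124, 0.992, 0.0]
force: [0.5, -0.3, -1.2]
grip_width: -0.001
grip_force: 0.0
t 11.05 x,y stage [-82.7  23.6] z 157.1 F stage [ 0.5 -0.2 -1.2] yaw err -0.001 w -0.0
```

View pics/s3.png

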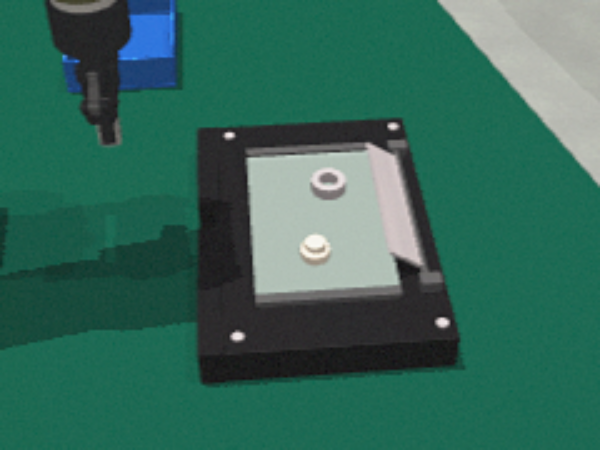

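The clip stays up at crop (395,205), the gripper is clear at (105,130), and the ring and cap have not moved.

```bash
python3 -c "
from rig import ctrl;print(ctrl.finish_job())"
```

```text
the job is handed in; nothing more can be done
None
```

I swept the edge from its left end and found the notch about 22 mm left of the middle. I then pressed the tongue to its hard stop; the clip is up, the arm has backed clear, and the job is handed in.

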